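# Bleed the line, then hold the glue pot's bayonet lid at its vent mark

### The job

Push the air-dump pedal down to its stop to bleed the line and let it come up again. Then put the bayonet lid into the glue pot, lugs down through the two gaps, and twist it clockwise (seen from above) half of the way to its lock, until its bar handle points at the single vent studs; it must never go on into the lock click. Finish still gripping the lid's handle and holding it at the vent mark, and leave the other things on the bench where they are.

Things in the scene. Friction and masses are not known exactly. Their poses are not given: they have to be found in the camera images.
- lid: Loose aluminium bayonet lid, 0.25-0.5 kg, standing on its plug, handle up. Disc 100 mm across, 8 thick; origin on the axis at the disc's UNDERSIDE (16 mm above the bench at first); z up, x along the bar handle. Below: plug 72 mm across, 16 deep; at its foot two lugs along +x and -x, reaching 43 mm from the axis, 12 wide, 9.5 to 16 mm below the origin. Same when turned by half a turn.
- lid_handle (a point): Middle of the lid's black bar handle, 26 mm above the lid's origin, axes as the lid's. The bar is 70 mm long (x), 16 mm wide (y), 36 mm tall, standing on the disc; grip it across its width.
- pot: Grey glue pressure pot, fixed to the bench on a plate 170 x 150 mm: round, 116 mm across, rim 115 mm above the bench. Origin on the axis at bench height, z up. The gaps for the lugs lie along its +x and -x, each marked by a flat brass bar on the rim. Once in, the lid turns freely clockwise from above: 45 degrees is halfway, click balls felt from about 63, locked at 90 (stop); not anticlockwise.
- pot_mouth (a point): Centre of the pot's mouth at rim height, axes as the pot's. Mouth 77 mm across inside an 8 mm thick flange, with two gaps 20 mm wide reaching 45 mm from the axis. With the lid's x along the pot's x (either way round) the lid drops in until its disc lies on the rim and its origin is at this point; play about 2 mm sideways, 5 degrees in turn.
- vent_mark: Fixed to the pot, origin on its axis at rim height; its x points at a vent stud (a single round brass stud, 6 mm, on the rim; another opposite), 45 degrees clockwise from the pot's x. The lid's x (its bar) must end pointing there, either way round.
- lock_mark: Fixed to the pot, origin on its axis at rim height; its x points at a pair of brass studs side by side on the rim (another pair opposite): the lock, 90 degrees clockwise from the pot's x. The lid's bar must not get there.
- pedal (a joint): Spring pedal hinge, rad: 0 up, 0.25 down at its stop; the spring lifts it back when let go.
- pedal_pad (a point): Centre of the rubber tread (60 x 60 mm) of the pedal, on its top surface, about 56 mm above the bench when up. The hinge lies 104 mm away along this frame's +x, 36 mm above the bench, on a fixed base plate 170 x 100 mm; z is up when the pedal is up. The tread sinks about 26 mm here to the stop. It takes about 5 N to start it and 10 N at the stop.
- mallet: Wooden mallet lying on the bench (head 75 x 125 x 65 mm, handle about 215 mm along -x), origin under the head. Leave it.
- chisel: Chisel lying on the bench, about 245 mm long along x, wooden handle to -x. Origin at the handle's front end. Leave it.
- glue_bottle: Standing white glue bottle, 60 mm across, 170 mm tall, origin under its centre. Leave it.
- joint_board: Small board with cut tails lying flat, about 130 x 150 x 22 mm, origin under its centre. Leave it.
Mind the look-alikes: they are no part of the job. Of the things that look like the part that bears pedal, the smaller one is meant.

How it is judged:
On the way, in this order (a step that is already met when the one before it is completed fails the run):
1. the pedal is pressed down to its stop while the lid is still out of the pot (value of joint pedal above 0.225 rad and horizontal distance between lid and pot above 0.05 m), for 0.2 s.
2. the pedal is up again (value of joint pedal below 0.05 rad), for 0.1 s.
3. the lid lies on the pot's rim, its lugs through the gaps (horizontal distance between lid and pot below 0.005 m and z of lid in the frame of pot between 0.111 and 0.119 m and angle between lid's own z axis and vertical below 0.08 rad), for 0.1 s.
At the end, for the whole second after the job is handed in: The lid is down on the rim (origin within 4 mm of rim height, within 5 mm of the pot's axis, tilted less than 0.08 rad), its bar within 0.2 rad of the vent mark, still (under 0.3 rad/s), gripped by the fingers with more than 2 N; the pedal is up (all of step 3 and angle between the x axis of lid and the x axis of vent_mark, either way round below 0.2 rad and contact force between the fingers and lid above 2 N and value of joint pedal below 0.05 rad and angular speed of lid below 0.3 rad/s); the arm keeps its last pose, push and grip.
It fails at once if the lid is turned into the lock click (within 0.26 rad of the lock mark while seated) (horizontal distance between lid and pot below 0.005 m and z of lid in the frame of pot below 0.119 m and angle between the x axis of lid and the x axis of lock_mark, either way round below 0.26 rad).
It fails at once if the mallet is moved by more than 30 mm (distance of mallet from where it was at the start of the episode above 0.03 m).
It fails at once if the chisel is moved by more than 30 mm (distance of chisel from where it was at the start of the episode above 0.03 m).
It fails at once if the glue bottle is moved by more than 30 mm (distance of glue_bottle from where it was at the start of the episode above 0.03 m).
It fails at once if the joint board is moved by more than 30 mm (distance of joint_board from where it was at the start of the episode above 0.03 m).
It also fails if it takes over 64 s, if anything falls off the work surface, if the arm or the gripper's body presses on something with over 40 N, if the wrist force passes 120 N, or if a joint passes its speed limit or range.

### The arm

A 6-joint arm with a two-finger parallel gripper is mounted at the origin on the work surface. World frame = base frame: x ahead of the robot, y to its left, z up, the work surface at z = 0. Lengths are in m, angles in rad, forces in N, time in s.
With the tool pointing down it reaches from about 0.375 to 0.925 m from the base axis. Payload 5.7 kg.
Tool frame: the origin (TCP) lies midway between the tips of the shut fingers; the grasp point (between the pads) lies 19 mm behind it; z points along the fingers, y is the line along which they close (so a half turn about z gives the same grasp; the last joint's range is limited). The gripper opens to 88 mm and grips with 3 to 60 N. Pads are 20 mm wide; open, the fingers measure 115 mm over their backs; the gripper's body (75 mm by 178 mm) begins 61 mm behind the grasp point.
Start: joints at [-1.361, 0.359, 1.51, -0, 1.272, -0.115], TCP at [0.191, -0.569, 0.223] pointing down, gripper open.
Joint ranges: [-2.97, 2.97], [-1.01, 2.36], [0.21, 2.38], [-0.96, 4.11], [0.2, 2.71], [-2.98, 2.98]. Speed limits (rad/s): [2.39, 2.39, 3.14, 3.14, 3.14, 3.14].

### API

Orientations are given as a unit quaternion [x, y, z, w].
In Python, from bench import move_ptp, servo_line, goto_joints, move_gripper, sleep, inverse_kinematics, capture, PlanningError, close_job, spot_in, silhouettes, current_clock, current_joint_pos, current_qvel, current_joint_torque, current_position, current_orientation, current_force, current_torque, current_finger_gap, current_grip_force gives the robot as it stands. Calls block until the motion is done:
- move_ptp(position, orientation): joint-space move of the TCP to a pose.
- servo_line(position, orientation=None, rate=0.15, contact_N=None): straight line of the TCP; orientation=None keeps the orientation; rate is the mean speed in m/s. With contact_N (N) it stops when the force on the tool has changed by that much, and returns True; else False.
- goto_joints(angles): joint-space move.
- move_gripper(opening): finger opening in m; the grip force is fixed at half the most; returns when the fingers have stopped.
- sleep(seconds).
- inverse_kinematics(position, orientation): joint angles nearest the present ones, or None.
- capture(name): name is "scene" or "side" or "wrist"; returns a dict with "image" (384x512x3 uint8, blue, green, red), "range_z" (384x512 float32, m along the optical axis (not along the pixel's ray), 0 where there is no reading), "intrinsics" (3x3 intrinsics, pixels), "R" (3x3) and "t" (3): a world point X has camera coordinates R X + t. Camera axes: x right, y down, z forward; pixel columns grow to the right and rows downward; lengths in m; the calibration is good to about 2 mm. The wrist camera is an equidistant fisheye: a pixel r from the principal point sees the ray r / f radians off the axis. A picture is of the moment at which its call begins.
A pose or a line that the arm cannot do raises PlanningError and nothing moves.
- close_job(): hands the job in; it is judged then, once.
Trained networks look in the newest picture that a camera, given by its name, has taken for a name from the list of things; names that differ only in an ending like _2 or _b are one class to them, and where a whole thing is asked for, a point or a joint stands for the part that bears it (a point fixed in the world has none). Each returns a list of dicts, best first, with "conf" (0 to 1); they miss things now and then, are a little off and sometimes report something else, mostly with a low value. They report only what shows in the picture. A call takes as long as a camera call. They do not tell look-alikes from the thing itself.
- spot_in(camera, query): "xy" ([column, row] in pixels, amid what is visible of it).
- silhouettes(camera, query): "region" (384x512 bool, what is visible of it) and "xy" ([column, row] in pixels, amid what is visible of it).
Readings, each from a call of its own:
- current_clock(): time.
- current_joint_pos(): joint angles.
- current_qvel(): joint speeds.
- current_joint_torque(): joint torques, N m.
- current_position(): TCP position.
- current_orientation(): TCP orientation.
- current_force(): force on the tool from outside, world axes, zero at the start.
- current_torque(): the same for the moment, N m.
- current_finger_gap(): finger opening in m.
- current_grip_force(): force on a finger pad.
Only numpy, scipy, OpenCV 4.12 (cv2) and the standard library are available. Lean on these libraries where they do the work, as an engineer would, in place of code of your own. Each camera call takes 0.05 s, during which the arm holds its last target. There are 200 camera calls.

## Working session

There is one attempt and no reset: what is moved stays moved. The work goes in short steps, each a Python script; the robot and the scene stay as the last script left them, time stands still between calls to the robot, and variables do not carry over. Pictures are saved under pics/ and viewed, at most 10 in all, crops included, and the job is handed in when it is done.

```bash
mkdir -p pics; ls; cat > h.py <<'E'
import numpy as np, cv2
from bench import *
def world(c, m=None):
    """world points (HxWx3) for a pinhole camera picture; nan where no range"""
    z=c["range_z"].astype(float); K=c["intrinsics"]; v,u=np.mgrid[:z.shape[0],:z.shape[1]]
    p=np.stack([(u-K[0,2])/K[0,0]*z,(v-K[1,2])/K[1,1]*z,z],-1)
    w=(p-c["t"])@c["R"]; w[z<=0]=np.nan
    return w
def down(yaw):
    """tool pointing down, with tool y (closing line) at yaw+90deg ; tool x along yaw"""
    x=np.array([np.cos(yaw),np.sin(yaw),0]); z=np.array([0,0,-1.]); y=np.cross(z,x)
    from scipy.spatial.transform import Rotation as Ro
    return Ro.from_matrix(np.stack([x,y,z],1)).as_quat()
E
python3 - <<'E'
from h import *
ims=[]
for n in ("scene","side"):
    c=capture(n); np.savez(f"/tmp/{n}.npz",**c); w=world(c); ims.append(c["image"])
    print(n,c["t"], -c["R"].T@c["t"])
    for q in ("lid","lid_handle","pot","pedal","pedal_pad","mallet","chisel","glue_bottle","joint_board"):
        for d in silhouettes(n,q)[:4]:
            if d["conf"]<.25: continue
            p=w[d["region"]]; p=p[~np.isnan(p[:,0])]
            print(q,round(d["conf"],2),np.round(d["xy"]),len(p),np.round(np.median(p,0),3),np.round(np.percentile(p,2,0),3),np.round(np.percentile(p,98,0),3))
for n,i in zip(("scene","side"),ims): cv2.imwrite(f"pics/{n}0.png",cv2.resize(i,(768,576),interpolation=cv2.INTER_CUBIC))
E
```

```text
pics
scene [-0.55208335 -0.14979438  2.21685493] [ 1.23324064 -1.20098753  1.50944581]
lid 0.79 [269. 148.] 334 [0.566 0.238 0.026] [ 0.513  0.204 -0.002] [0.607 0.295 0.063]
lid_handle 0.53 [268. 149.] 297 [0.567 0.239 0.027] [0.517 0.203 0.008] [0.606 0.292 0.064]
pot 0.76 [232. 182.] 1464 [ 0.536 -0.047  0.062] [ 0.451 -0.096  0.002] [0.602 0.053 0.12 ]
pot 0.66 [308. 153.] 213 [0.718 0.299 0.02 ] [0.698 0.172 0.005] [0.739 0.402 0.033]
pedal 0.7 [254. 249.] 1098 [ 0.754 -0.281  0.063] [ 0.667 -0.344  0.049] [ 0.842 -0.218  0.08 ]
pedal 0.61 [185. 224.] 588 [ 0.473 -0.283  0.049] [ 0.403 -0.324  0.036] [ 0.541 -0.244  0.062]
pedal_pad 0.85 [254. 250.] 1154 [ 0.756 -0.281  0.062] [ 0.665 -0.343  0.018] [ 0.844 -0.213  0.08 ]
pedal_pad 0.66 [187. 224.] 577 [ 0.47  -0.283  0.049] [ 0.398 -0.323  0.037] [ 0.539 -0.244  0.062]
mallet 0.95 [293. 216.] 1091 [ 0.808 -0.04   0.049] [ 0.746 -0.109  0.006] [1.016 0.014 0.072]
chisel 0.51 [310. 152.] 216 [0.718 0.306 0.02 ] [0.697 0.17  0.005] [0.739 0.403 0.033]
glue_bottle 0.89 [292. 104.] 327 [0.552 0.488 0.09 ] [0.524 0.47  0.008] [0.573 
[... 729 characters left out ...]
.05 ] [ 0.836 -0.224  0.076]
pedal_pad 0.67 [216. 289.] 1277 [ 0.468 -0.289  0.047] [ 0.4   -0.329  0.037] [ 0.537 -0.247  0.059]
pedal_pad 0.58 [322. 272.] 1891 [ 0.747 -0.286  0.061] [ 0.662 -0.346  0.05 ] [ 0.836 -0.222  0.076]
mallet 0.65 [312. 210.] 1547 [ 0.787 -0.047  0.046] [ 0.737 -0.111  0.006] [1.01  0.005 0.066]
chisel 0.66 [271. 153.] 295 [0.712 0.294 0.015] [ 0.693  0.167 -0.004] [0.738 0.399 0.028]
chisel 0.57 [218. 117.] 499 [0.539 0.482 0.082] [0.512 0.471 0.003] [0.568 0.505 0.167]
glue_bottle 0.89 [218. 117.] 454 [0.539 0.481 0.077] [0.513 0.47  0.005] [0.567 0.5   0.166]
joint_board 0.67 [218. 368.] 1690 [ 0.459 -0.482  0.02 ] [ 0.39  -0.519  0.017] [ 0.512 -0.445  0.024]
```

View pics/scene0.png

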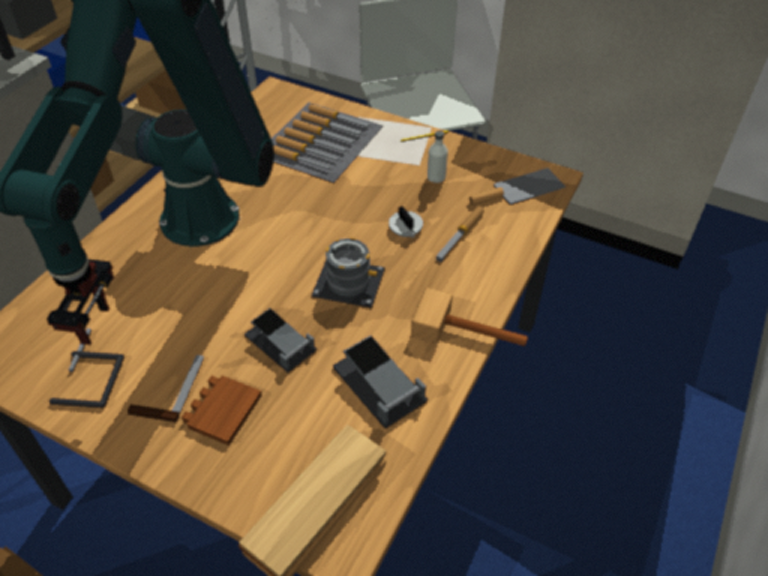

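View pics/side0.png

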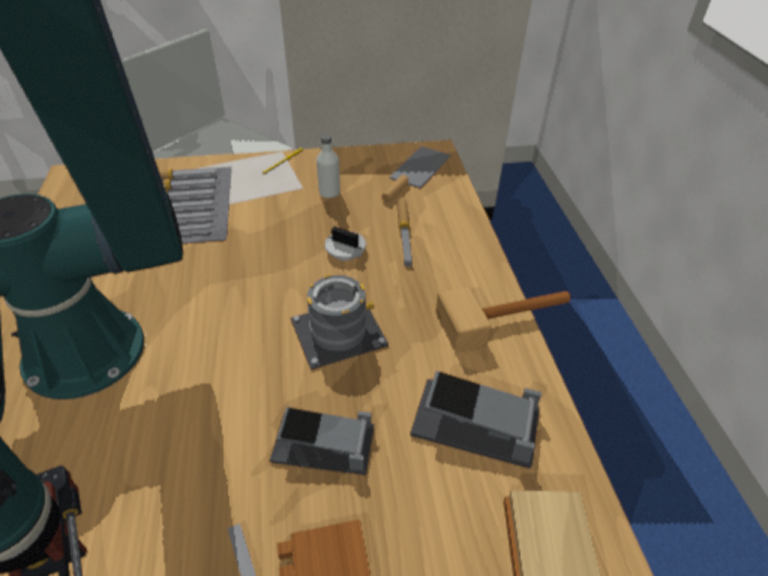

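The scene shows two pedals. The smaller is left of centre at about (190,223) in scene and (215,288) in side, with its black tread on the robot side. The pot is in the middle, the lid (white disc with black bar) is behind it, and the bottle and chisel are beyond. Next I measure the tread, press it, then look at the pot and lid with the wrist camera.

```bash
cat >> h.py <<'E'
def fish(c):
    """world points for the wrist fisheye (range along the optical axis)"""
    z=c["range_z"].astype(float); K=c["intrinsics"]; v,u=np.mgrid[:z.shape[0],:z.shape[1]]
    a=(u-K[0,2])/K[0,0]; b=(v-K[1,2])/K[1,1]; r=np.hypot(a,b)+1e-9
    t=np.tan(np.minimum(r,1.5))/r
    w=(np.stack([a*t*z,b*t*z,z],-1)-c["t"])@c["R"]; w[(z<=0)|(r>1.4)]=np.nan
    return w
E
python3 - <<'E'
from h import *
res=[]
for n in ("scene","side"):
    c=dict(np.load(f"/tmp/{n}.npz")); w=world(c); g=c["image"].max(-1)
    m=(g<40)&(w[...,2]>.035)&(w[...,2]<.075)&(abs(w[...,0]-.46)<.1)&(abs(w[...,1]+.285)<.06)
    k,l,s,_=cv2.connectedComponentsWithStats(m.astype(np.uint8)); m=l==1+np.argmax(s[1:,4])
    p=w[m]; r=cv2.minAreaRect((p[:,:2]*1000).astype(np.float32)); print(n,m.sum(),r,np.median(p,0)); 
E
```

```text
scene 193 ((433.1448974609375, -273.0731201171875), (58.49252700805664, 60.3973388671875), 74.09297180175781) [ 0.43366417 -0.2748198   0.05617618]
side 415 ((431.69769287109375, -275.8136901855469), (58.50249099731445, 57.001956939697266), 74.02288055419922) [ 0.43165493 -0.27664598  0.05498398]
```

```bash
python3 - <<'E'
from h import *
print(current_clock(), current_orientation(), inverse_kinematics([.432,-.275,.15],down(-0.57)))
move_gripper(0.0)
q=current_orientation()
move_ptp([.432,-.275,.13],q)
print(current_joint_pos(),current_force())
servo_line([.432,-.275,.065],rate=.15)
h=servo_line([.432,-.275,.022],rate=.03,contact_N=20)
print(h,current_position(),current_force(),current_clock())
sleep(.4); print(current_position(),current_force())
c=capture("side"); cv2.imwrite("pics/press.png",c["image"][180:340,120:420])
w=world(c); 
servo_line([.432,-.275,.13],rate=.15)
move_ptp([.50,-.05,.36],q); print(current_clock())
c=capture("wrist"); np.savez("/tmp/wp.npz",**c); print(-c["R"].T@c["t"])
cv2.imwrite("pics/wp.png",cv2.resize(c["image"],(768,576)))
E
```

```text
1.0 [ 9.86840317e-01  1.61697815e-01 -6.96570770e-06 -6.74101780e-05] [-7.01831613e-01  3.16176807e-01  1.78448799e+00 -4.44089210e-16
  1.04092785e+00  1.43896471e+00]
[-7.03170373e-01  3.42750386e-01  1.80429209e+00 -3.05231575e-04
  9.93360123e-01  5.43608990e-01] [1.12965601 0.10052575 0.01112247]
True [ 0.43075945 -0.27469906  0.03132816] [-4.10861495  1.43521272 15.57728151] 5.4333
[ 0.43076834 -0.27471071  0.03144137] [-2.40946656  1.17655671 13.63875233]
7.9417
[ 0.5771834  -0.02481774  0.5208225 ]
```

View pics/wp.png

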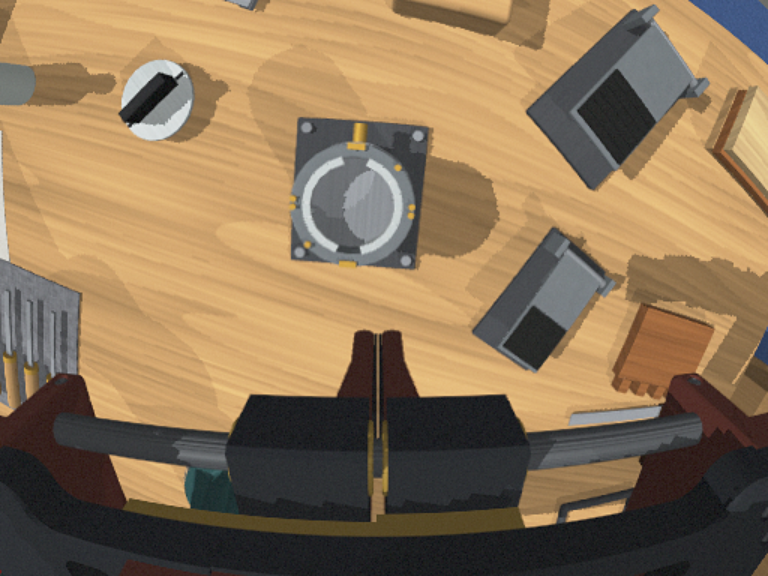

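The wrist view shows the pot mouth at (357,205). The gap bars are at (357,146) and (347,264), the single vent studs at (398,168) and (307,245), and the lock pairs at (411,212) and (292,202). The lid is at (155,100) with its bar diagonal. I'll measure these and press the pedal once more, harder, to confirm the stop.

```bash
cat >> h.py <<'E'
def brass(c):
    w=fish(c); hsv=cv2.cvtColor(c["image"],cv2.COLOR_BGR2HSV)
    m=(hsv[...,1]>110)&(hsv[...,0]>12)&(hsv[...,0]<35)&(w[...,2]>.095)&(w[...,2]<.14)&(np.hypot(w[...,0]-.52,w[...,1]+.04)<.1)
    k,l,s,ce=cv2.connectedComponentsWithStats(m.astype(np.uint8))
    return [(s[i,4],np.round(ce[i],1),np.round(np.mean(w[l==i],0),4)) for i in range(1,k) if s[i,4]>2]
def rim(c):
    w=fish(c); m=(w[...,2]>.105)&(w[...,2]<.125)&(np.hypot(w[...,0]-.52,w[...,1]+.04)<.09)
    return cv2.minEnclosingCircle((w[m][:,:2]*1000).astype(np.float32)), np.median(w[m][:,2])
def lidpose(c):
    w=fish(c); near=np.hypot(w[...,0]-.56,w[...,1]-.235)<.09
    d=near&(w[...,2]>.018)&(w[...,2]<.032); h=near&(w[...,2]>.05)&(w[...,2]<.075)
    f=lambda m:(w[m][:,:2]*1000).astype(np.float32)
    return cv2.minEnclosingCircle(f(d|h)), cv2.minAreaRect(f(h)), np.median(w[h][:,2]), h.sum()
E
python3 - <<'E'
from h import *
c=dict(np.load("/tmp/wp.npz"))
for b in brass(c): print(b)
print(rim(c)); print(lidpose(c))
q=current_orientation()
move_ptp([.432,-.275,.08],q)
h=servo_line([.432,-.275,.022],rate=.05,contact_N=30)
print(h,current_position(),current_force()); sleep(.3); print(current_position(),current_force())
servo_line([.432,-.275,.13],rate=.2)
move_gripper(.06)
move_ptp([.51,.215,.30],q); print(current_clock())
c=capture("wrist"); np.savez("/tmp/wl.npz",**c)
cv2.imwrite("pics/wl.png",cv2.resize(c["image"],(768,576)))
print(lidpose(c)); print(rim(c)); 
for b in brass(c): print(b)
E
```

```text
(np.int32(45), array([237.2,  97.2]), array([ 0.5732, -0.0057,  0.1182]))
(np.int32(16), array([265. , 111.5]), array([ 0.5667, -0.0472,  0.1193]))
(np.int32(18), array([194.7, 131.7]), array([0.511 , 0.0351, 0.1191]))
(np.int32(15), array([194.4, 137.4]), array([0.5033, 0.0333, 0.1191]))
(np.int32(17), array([274.2, 137.8]), array([ 0.5369, -0.0707,  0.119 ]))
(np.int32(15), array([273.6, 143.4]), array([ 0.5293, -0.0725,  0.1191]))
(np.int32(16), array([204.6, 162.8]), array([0.4733, 0.0095, 0.1187]))
(np.int32(46), array([231.2, 175.6]), array([ 0.4672, -0.0315,  0.1181]))
(((520.494873046875, -18.654621124267578), 58.33927536010742), np.float64(0.11525946599223016))
(((562.6569213867188, 248.6654815673828), 50.63351058959961), ((562.05126953125, 248.10519409179688), (17.4570369720459, 71.16169738769531), 54.595088958740234), np.float64(0.059948999333805104), np.int64(397))
True [ 0.43066672 -0.27454998  0.03108856] [-4.16014552  1.971993   21.83513137]
[ 0.43065317 -0.27453612  0.03120894] [-3.39216657  2.40154554 18.72147918]
14.1583
(((562.3421630859375, 249.3418731689453), 50.26014709472656), ((562.5128784179688, 249.05337524414062), (16.826536178588867, 70.77249908447266), 55.32062911987305), np.float64(0.06017194889922492), np.int64(606))
(((520.0255737304688, -18.31938362121582), 58.78915786743164), np.float64(0.11508291831172915))
(np.int32(45), array([420.7, 177.2]), array([ 0.5734, -0.0048,  0.118 ]))
(np.int32(17), array([439.9, 191. ]), array([ 0.5668, -0.0463,  0.1186]))
(np.int32(36), array([378.7, 213.3]), array([0.5073, 0.0348, 0.1187]))
(np.int32(15), array([442.1, 214.4]), array([ 0.5369, -0.07  ,  0.1186]))
(np.int32(15), array([440.6, 219.4]), array([ 0.5292, -0.0715,  0.1189]))
(np.int32(16), array([382.3, 239.8]), array([0.4734, 0.0103, 0.1189]))
(np.int32(43), array([402.1, 249.8]), array([ 0.4671, -0.0311,  0.1179]))
```

View pics/wl.png

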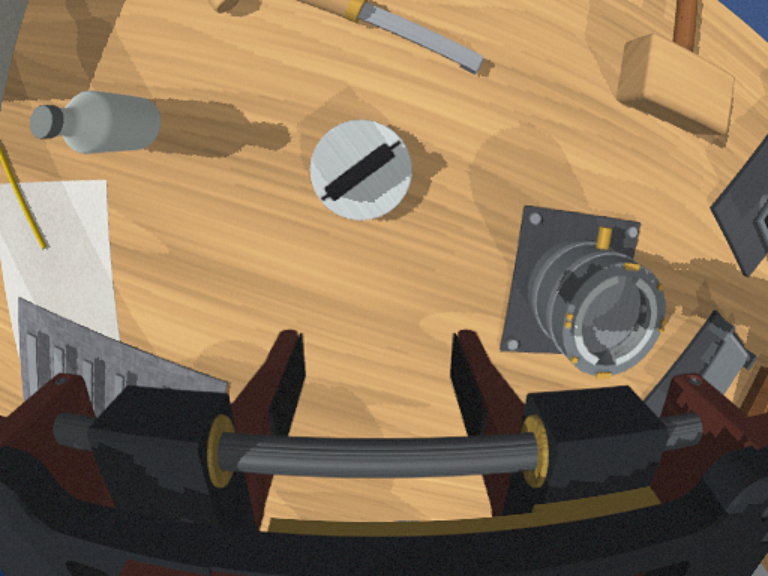

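The stop is confirmed: the same depth, z 0.031, at a higher force. The picture shows the lid at (361,168) with its bar rising to the right (about -35° in the world) and nothing close around it. The pot axis is at (0.520,-0.0184), with the gaps at +13.8° and the vent at -31.2°. Now the grasp and lift.

```bash
python3 - <<'E'
from h import *
c=dict(np.load("/tmp/wl.npz")); w=fish(c)
h=(np.hypot(w[...,0]-.5625,w[...,1]-.249)<.06)&(w[...,2]>.05)&(w[...,2]<.075); p=w[h][:,:2]
d=np.linalg.svd(p-p.mean(0))[2][0]; print("bar yaw",np.degrees(np.arctan2(d[1],d[0])))
x,y=.5625,.249; yaw=np.radians(-35)+np.pi
print(inverse_kinematics([x,y,.15],down(yaw)), inverse_kinematics([.52,-.0184,.2],down(np.radians(13.8)+np.pi)))
move_gripper(.05)
move_ptp([x,y,.12],down(yaw)); print(current_joint_pos())
print(servo_line([x,y,.029],rate=.1,contact_N=12),current_position())
move_gripper(0.0); print(current_finger_gap(),current_grip_force(),current_force())
servo_line([x,y,.24],rate=.2); print(current_finger_gap(),current_grip_force(),current_force(),current_torque(),current_position())
move_ptp([.52,-.0184,.24],down(np.radians(13.8)+np.pi))
print(current_joint_pos(),current_position(),current_clock())
ims=[]
for n in ("scene","side"):
    c=capture(n); np.savez(f"/tmp/{n}2.npz",**c); w=world(c)
    m=(np.hypot(w[...,0]-.52,w[...,1]+.018)<.07)&(w[...,2]>.208)&(w[...,2]<.225)
    print(n,m.sum(),cv2.minEnclosingCircle((w[m][:,:2]*1000).astype(np.float32)),np.percentile(w[m][:,2],[5,50,90]))
    v=int(c["intrinsics"][0,0]); ims.append(c["image"][60:260,140:340])
cv2.imwrite("pics/held.png",cv2.resize(np.hstack(ims),(800,400),interpolation=cv2.INTER_CUBIC))
E
```

```text
bar yaw 145.16939062414554
[ 3.04497755e-01  4.50405819e-01  1.55781227e+00 -4.44089210e-16
  1.13337457e+00 -6.55433334e-01] [-1.68177046e-01  2.67962594e-01  1.70918196e+00 -4.44089210e-16
  1.16444810e+00 -1.97982881e+00]
[ 3.04510094e-01  4.83628864e-01  1.58575536e+00 -1.78575996e-05
  1.07167968e+00 -6.54824897e-01]
False [0.56306743 0.24917438 0.02956751]
0.015967993042009524 30.000462234020233 [-0.5264497  -0.78068055  1.79946248]
0.015803081592986615 29.99946892261505 [ 0.36975051 -0.23798136 -3.41266295] [-0.00176011 -0.12807743  0.01583629] [0.56149101 0.24869866 0.23855664]
[-1.67646053e-01  2.28304651e-01  1.65688457e+00  4.90036778e-04
  1.25696248e+00 -1.97868169e+00] [ 0.52004094 -0.0179489   0.23961242] 20.5833
scene 7 ((539.6890869140625, -35.41386795043945), 31.080076217651367) [0.20850199 0.21578247 0.21650715]
side 19 ((510.67034912109375, -47.7496452331543), 35.63056182861328) [0.20846048 0.21060031 0.22380827]
```

View pics/held.png

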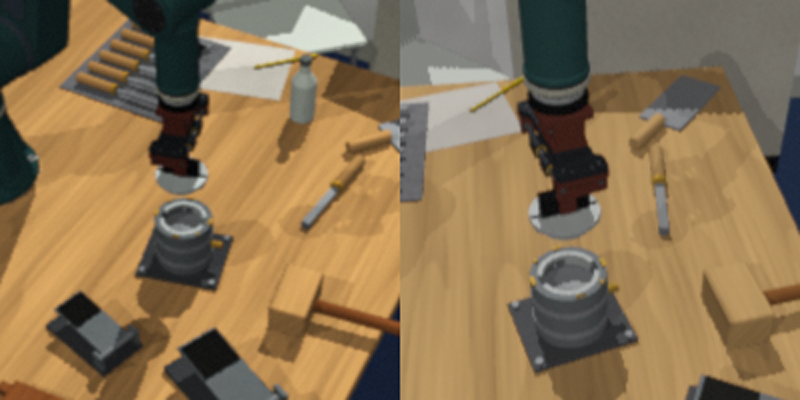

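Both halves of the picture show the lid held level above the pot. My height window was too low, so I redo that check on the saved frames and insert.

```bash
python3 - <<'E'
from h import *
from scipy.optimize import least_squares
for n in ("scene","side"):
    c=dict(np.load(f"/tmp/{n}2.npz")); w=world(c)
    m=(np.hypot(w[...,0]-.52,w[...,1]+.018)<.07)&(w[...,2]>.222)&(w[...,2]<.246)&(c["image"].min(-1)>110)
    p=w[m]; A=np.c_[p[:,:2]-[.52,-.018],np.ones(len(p))]; print(n,m.sum(),cv2.minEnclosingCircle((p[:,:2]*1000).astype(np.float32)),np.percentile(p[:,2],[5,50,95]),np.linalg.lstsq(A,p[:,2],rcond=None)[0])
X=[.520,-.0184]; q=down(np.radians(13.8)+np.pi)
servo_line([*X,.165],q,rate=.15)
f0=np.array(current_force())
for z in (.150,.143,.137,.132,.129):
    h=servo_line([*X,z],q,rate=.03,contact_N=10)
    print(z,h,np.round(current_position(),4),np.round(np.array(current_force())-f0,1),np.round(current_torque(),2))
    if h: break
print(current_clock())
E
```

```text
scene 133 ((519.234130859375, -19.425657272338867), 49.41893768310547) [0.22931963 0.23432476 0.2394496 ] [-4.10061083e-03  9.37717661e-05  2.34549411e-01]
side 332 ((516.951416015625, -21.605005264282227), 49.73134994506836) [0.2304618  0.23278979 0.23484328] [-2.94029387e-03  1.55038707e-04  2.32729105e-01]
0.15 False [ 0.5199 -0.0184  0.1499] [-0.   1.  -1.2] [ 0.1  -0.15 -0.05]
0.143 False [ 0.5198 -0.0184  0.1427] [-0.3  0.5 -0.3] [ 0.07 -0.15 -0.03]
0.137 False [ 0.5198 -0.0184  0.1367] [ 0.2  0.4 -0.6] [ 0.12 -0.11  0.01]
0.132 False [ 0.5198 -0.0184  0.1317] [0.4 0.8 0.6] [ 0.04 -0.18  0.01]
0.129 False [ 0.5198 -0.0184  0.1288] [ 0.3  0.7 -0.7] [ 0.05 -0.13  0.08]
23.2833
```

It went through the gaps with no contact force. Now I seat it and twist in small steps.

```bash
python3 - <<'E'
from h import *
X=[.520,-.0184]; q=down(np.radians(13.8)+np.pi)
h=servo_line([*X,.123],q,rate=.01,contact_N=6)
P=np.array(current_position()); print(h,P,current_force(),current_clock())
if h:
  sleep(.2); z=P[2]; print(current_force()); f0=np.array(current_force())
  for a in np.arange(13.8-7.5,-31.3,-7.5):
    servo_line([*X,z],down(np.radians(a)+np.pi),rate=.02)
    f=np.array(current_force()); print(round(a,1),np.round(current_position(),4),np.round(f,1),np.round(current_torque(),2))
    if np.linalg.norm(f-f0)>25: break
  print(current_clock(),current_joint_pos(),current_finger_gap())
E
```

```text
True [ 0.52020309 -0.01842255  0.12811726] [ 0.66488177 -0.12557907  5.61084124] 23.575
[-0.61922454  0.5069371   6.13986569]
6.3 [ 0.52   -0.0184  0.1281] [-0.1 -0.3  0.2] [ 0.   -0.1  -0.05]
-1.2 [ 0.52   -0.0184  0.1281] [-0.3 -0.6 -0.4] [ 0.01 -0.15 -0.1 ]
-8.7 [ 0.5201 -0.0184  0.1281] [-0.  -0.4 -0.5] [ 0.05 -0.19 -0.06]
-16.2 [ 0.5201 -0.0184  0.1281] [-0.1 -0.1 -0.6] [ 0.01 -0.12 -0.13]
-23.7 [ 0.52   -0.0184  0.1281] [ 1.  -0.6  0.1] [ 0.02 -0.16 -0.04]
-31.2 [ 0.52   -0.0184  0.1281] [-0.1 -0.7 -0.1] [-0.04 -0.16 -0.05]
25.475 [-1.68174643e-01  3.55684564e-01  1.78985838e+00  6.37816839e-06
  9.96032478e-01 -1.20033881e+00] 0.015789711976387306
```

```bash
python3 - <<'E'
from h import *
ims=[]
for n in ("scene","side"):
    c=capture(n); w=world(c)
    m=(np.hypot(w[...,0]-.52,w[...,1]+.018)<.056)&(w[...,2]>.119)&(w[...,2]<.128)&(c["image"].min(-1)>100)
    p=w[m]; print(n,len(p),np.median(p[:,2])); i=c["image"]
    u=(238,182) if n=="scene" else (223,200)
    ims.append(cv2.resize(i[u[1]-55:u[1]+35,u[0]-50:u[0]+40],(400,400),interpolation=cv2.INTER_CUBIC))
cv2.imwrite("pics/end.png",np.hstack(ims)); c=capture("side"); w=world(c)
m=(np.hypot(w[...,0]-.433,w[...,1]+.2745)<.02); print("tread z",np.nanmedian(w[m][:,2]),current_grip_force())
E
```

```text
scene 166 0.12300512605620341
side 298 0.12123303817304926
tread z 0.05467707804598701 30.001034438610077
```

View pics/end.png

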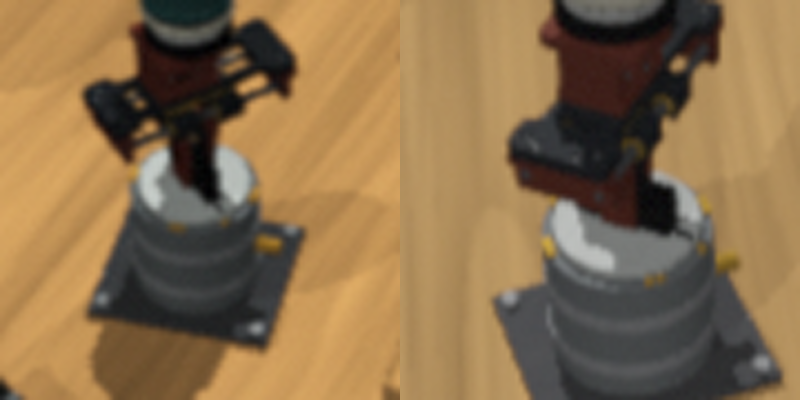

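The picture shows the lid flat on the rim. The bar points at the single stud, at about (225,222) in the left half and (703,245) in the right half, and the lock pairs are well away. Disc top is at 0.122–0.123, the tread is up and the grip is 30 N, so I'm handing in.

```bash
python3 - <<'E'
from h import *
print(current_clock(),current_position(),current_finger_gap(),current_grip_force()); print(close_job())
E
```

```text
25.625 [ 0.51999235 -0.01841522  0.12810044] 0.015818804602965426 30.001034438610077
the job is handed in; nothing more can be done
None
```

Job handed in at 25.6 s: the pedal was pressed to its stop and is up again, and the lid is seated, turned to the vent mark and still gripped at 30 N; the judge's verdict was not shown.

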